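Sort cut heat sinks by length into the troughs of the sorting mat

TASK

Sort the four loose heat sinks on the green bench mat by length into the blue sorting mat: each trough already holds one heat sink, so lay every loose one lengthwise, fins up and flat on the floor, in the trough of the one that has the same length. Set them down rather than dropping them, leave the three already in the troughs where they are, and do not disturb the solvent dispenser, the solder reel or the soldering-iron stand.

Things in the scene. Friction and masses are not known exactly. Their poses are not given: they have to be found in the camera images.
- sink_100: aluminium heat sink, flat base, seven upright fins running lengthwise; 36 mm wide (own y), 32 mm high (own z), 100 mm long (own x), about 145 g; same profile as the others. Origin: centre of its underside. Starts lying fins up on the green bench mat (top at z = 0), to be sorted; it may lie 8 mm from another one.
- done_100: aluminium heat sink, flat base, seven upright fins running lengthwise; 36 mm wide (own y), 32 mm high (own z), 100 mm long (own x), about 145 g; same profile as the others. Origin: centre of its underside. Already sorted: lies lengthwise near the +x end of one trough of the blue mat (93 mm along own x from the mat's centre) and so marks it for 100 mm ones; which trough varies.
- sink_80a: aluminium heat sink, flat base, seven upright fins running lengthwise; 36 mm wide (own y), 32 mm high (own z), 80 mm long (own x), about 116 g; same profile as the others. Origin: centre of its underside. Starts lying fins up on the green bench mat (top at z = 0), to be sorted; it may lie 8 mm from another one.
- sink_80b: aluminium heat sink, flat base, seven upright fins running lengthwise; 36 mm wide (own y), 32 mm high (own z), 80 mm long (own x), about 116 g; same profile as the others. Origin: centre of its underside. Starts lying fins up on the green bench mat (top at z = 0), to be sorted; it may lie 8 mm from another one.
- done_80: aluminium heat sink, flat base, seven upright fins running lengthwise; 36 mm wide (own y), 32 mm high (own z), 80 mm long (own x), about 116 g; same profile as the others. Origin: centre of its underside. Already sorted: lies lengthwise near the +x end of one trough of the blue mat (93 mm along own x from the mat's centre) and so marks it for 80 mm ones; which trough varies.
- sink_60: aluminium heat sink, flat base, seven upright fins running lengthwise; 36 mm wide (own y), 32 mm high (own z), 60 mm long (own x), about 87 g; same profile as the others. Origin: centre of its underside. Starts lying fins up on the green bench mat (top at z = 0), to be sorted; it may lie 8 mm from another one.
- done_60: aluminium heat sink, flat base, seven upright fins running lengthwise; 36 mm wide (own y), 32 mm high (own z), 60 mm long (own x), about 87 g; same profile as the others. Origin: centre of its underside. Already sorted: lies lengthwise near the +x end of one trough of the blue mat (93 mm along own x from the mat's centre) and so marks it for 60 mm ones; which trough varies.
- mat: blue sorting mat, fixed, 324 mm (own x) by 222 mm (own y), own x roughly along world +x. Three troughs run along own x, each 300 x 66 mm inside, 72 mm apart centre to centre, floor 4 mm above the bench; ribs between and around them 6 mm thick (12 mm at the two ends), 8 mm above the floor. Origin: mat's centre at bench height.
- row_0 (a point): centre of the floor of one trough (own y = -72 mm in the mat), axes as the mat's
- row_1 (a point): centre of the floor of one trough (own y = 0 in the mat), axes as the mat's
- row_2 (a point): centre of the floor of one trough (own y = +72 mm in the mat), axes as the mat's
- dispenser: white round solvent dispenser with a blue collar and a small steel cap, 60 mm across and 108 mm high, loose (0.25 kg), standing. Bystander. Origin: centre of its underside.
- reel: reel of solder wire standing on its flange, 64 mm across and 55 mm high, loose (0.5 kg). Bystander. Origin: centre of its underside.
- iron_stand: soldering-iron stand: dark base 105 mm (own x) by 70 mm (own y), 16 mm high, brass-wool cup near -x, steel sheath rising from the middle and leaning 28 degrees towards own -x with a blue-and-yellow iron in it; the iron's top end is 190 mm above the bench, 65 mm to own -x of the origin. Loose (0.9 kg). Bystander. Origin: centre of its underside.

How it is judged:
By the outcome, as a careful person would: the job done as asked, in the order asked, and still so for the second after the job is handed in, with the robot touching nothing.
It also fails if it takes over 72 s, if anything falls off the work surface, if the arm or the gripper's body presses on something with over 40 N, if the wrist force passes 120 N, or if a joint passes its speed limit or range.

ROBOT

A 6-joint arm with a two-finger parallel gripper is mounted at the origin on the work surface. World frame = base frame: x ahead of the robot, y to its left, z up, the work surface at z = 0. Lengths are in m, angles in rad, forces in N, time in s.
With the tool pointing down it reaches from about 0.225 to 0.875 m from the base axis. Payload 3.4 kg.
Tool frame: the origin (TCP) lies on the centre line of the jaws, within the pads' length; the fingertips stand 22 mm ahead of it and the grasp point (between the pads) lies 3 mm ahead of it; z points along the fingers, y is the line along which they close (so a half turn about z gives the same grasp; the last joint's range is limited). The gripper opens to 85 mm and grips with 20 to 120 N. Pads are 22 mm wide; open, the fingers measure 114 mm over their backs; the gripper's body (76 mm by 85 mm) begins 54 mm behind the grasp point. The pads swing forward as they close: fully open they stand 13 mm farther back than shut.
Start: joints at [1.087, 0.276, 1.505, -0, 1.361, -0.121], TCP at [0.204, 0.538, 0.253] pointing down, gripper open.
Joint ranges: [-2.89, 2.89], [-0.75, 2.08], [0.22, 2.7], [-1.18, 4.32], [0.11, 2.71], [-2.7, 2.7]. Speed limits (rad/s): [2.57, 2.57, 3.14, 3.14, 3.14, 3.14].

INTERFACE

Orientations are given as a unit quaternion [w, x, y, z].
In Python, from rig import manip gives the robot as it stands.
- The arm moves only by the shell command python3 steer.py 'ROWS' [OPENING] [FORCE]. ROWS is rows parted by semicolons, their numbers by spaces, 1 to 5 of them, each of 4 numbers: dx, dy, dz in m, then a turn about the tool's z in rad; each row shifts and turns the commanded pose from where the row before left it, along the tool's axes as they then stand; what a row does not reach is not made up. A row lasts 1/12 s, in which the tool goes at most 0.0417 m and 0.125 rad, less where a joint would pass 70% of its speed; a pose out of reach is approached as far as the arm can. OPENING is the finger opening in m, set as the command begins (- or left out keeps the last). The fingers move at their own pace and stop on an object; FORCE is the grip in N (left out, the last holds). Time passes only in rows, so rows that do not move let the fingers close. It prints the time, the measured TCP pose, the force, the opening and the grip force at its end.
- manip.get_state(): the state, without advancing time (a new reading comes with each control period).
- manip.get_image(name): name is "scene" or "top" or "wrist"; returns a dict with "img" (384x512x3 uint8, red, green, blue), "camera_matrix" (3x3 intrinsics, pixels), "k1" (the pictures are not rectified: a ray, as slopes to the right and down, at radius r is drawn at 1 + k1 r^2 times it, then the intrinsics apply), "T" (4x4, takes a point from camera to world coordinates); the wrist camera has in their place "hand_eye" (4x4, takes a point from camera to tool coordinates, whose origin is the TCP and whose axes are the flange's). Camera axes: x right, y down, z forward; pixel columns grow to the right and rows downward; lengths in m; the calibration is good to about 2 mm. A picture is of the moment at which its call begins: read the wrist's pose just before it. There is no depth.
- manip.sign_off(): hands the job in; it is judged then, once.
The state is a dict: "clock": time; "qpos": joint angles; "qd": joint speeds; "effort": joint torques, N m; "position": TCP position; "ee_rot": TCP orientation; "contact_force": force on the tool from outside, world axes, zero at the start; "moment": the same for the moment, N m; "width": finger opening in m; "gripper_force": force on a finger pad.
Only numpy, scipy, OpenCV 4.12 (cv2) and the standard library are available. Lean on these libraries where they do the work, as an engineer would, in place of code of your own. Each camera call takes 0.05 s, during which the arm holds its last target. There are 200 camera calls.

## Working session

There is one attempt and no reset: what is moved stays moved. The work goes in short steps, Python scripts to look and compute and a shell command to move; the robot and the scene stay as the last step left them, time stands still between calls to the robot, and variables do not carry over. Pictures are saved under pics/ and viewed, at most 10 in all, crops included, and the job is handed in when it is done.

```bash
ls; mkdir -p pics
python3 - <<'E'
from rig import manip
import cv2,numpy as np,pickle
d={}
for n in("top","scene"):
    r=manip.get_image(n);d[n]=r;cv2.imwrite(f"pics/{n}0.png",r["img"][:,:,::-1]);print(n,r["camera_matrix"],r["k1"],r["T"])
pickle.dump(d,open("i0.pkl","wb"))
s=manip.get_state();print(s)
E
```

```text
pics
rig.py
steer.py
top [[462.68645061   0.         261.02600727]
 [  0.         462.68645061 192.59563248]
 [  0.           0.           1.        ]] -0.012016253671305505 [[-0.00669995 -0.99458789  0.10368241  0.45001203]
 [-0.99978093  0.00460649 -0.02041735  0.02805286]
 [ 0.01982924 -0.10379649 -0.99440087  1.23752647]
 [ 0.          0.          0.          1.        ]]
scene [[410.60808067   0.         258.86020734]
 [  0.         410.60808067 191.58944678]
 [  0.           0.           1.        ]] -0.0007172629449841922 [[-0.11576117  0.85380126 -0.50756551  1.10168233]
 [ 0.99317623  0.10677742 -0.04689945  0.07405322]
 [ 0.01415373 -0.50953114 -0.8603358   0.94112371]
 [ 0.          0.          0.          1.        ]]
{'clock': 0.1, 'qpos': array([ 1.08702917e+00,  2.76492243e-01,  1.50599716e+00,  9.86822284e-06,
        1.36069141e+00, -1.20994603e-01]), 'qd': array([-0.00143137, -0.00239688, -0.00090394,  0.00138392,  0.00168651,
        0.00211987]), 'effort': array([ 4.50824700e-04, -4.17703557e+01, -2.46404314e+01, -3.61907605e-04,
        5.80521446e-03,  1.08674703e-05]), 'position': array([0.20384603, 0.53719306, 0.25255245]), 'ee_rot': array([-2.41077793e-04,  1.80394239e-01,  9.83594067e-01, -7.56615048e-04]), 'contact_force': array([-0.31959868, -0.46599541, -0.26673363]), 'moment': array([-0.023937  , -0.04114306,  0.02645847]), 'gripper_force': 0.0, 'width': 0.0856237221765348}
```

View pics/top0.png

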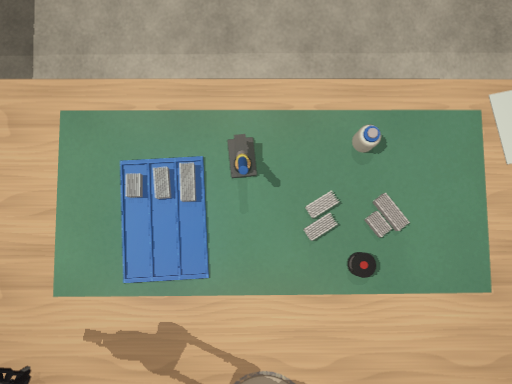

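View pics/scene0.png

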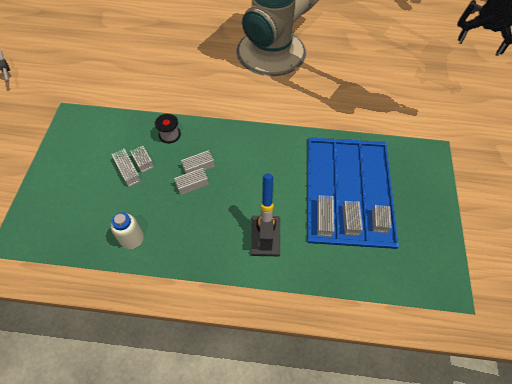

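The top view shows the mat with troughs left to right: 60, 80, 100 (px 134, 162, 188). The 80s lie at (322,204) and (321,227), the 100 at (391,211) and the 60 at (378,224). The reel is at (362,265), the dispenser at (367,139) and the stand at (242,158). The scene view agrees.

```bash
cat > h.py <<'E'
import cv2,numpy as np
from scipy.spatial.transform import Rotation as Ro
from rig import manip
def R(q): return Ro.from_quat([q[1],q[2],q[3],q[0]]).as_matrix()
def shot(n):
    s=manip.get_state();r=manip.get_image(n)
    if n=="wrist":
        T=np.eye(4);T[:3,:3]=R(s["ee_rot"]);T[:3,3]=s["position"];r["T"]=T@r["hand_eye"]
    return r
def ray(r,p,z):
    p=np.atleast_2d(np.float64(p));K=r["camera_matrix"];d=(p-[K[0,2],K[1,2]])/[K[0,0],K[1,1]]
    u=d.copy()
    for _ in range(10): u=d/(1+r["k1"]*(u**2).sum(1,keepdims=True))
    w=np.c_[u,np.ones(len(u))]@r["T"][:3,:3].T;o=r["T"][:3,3]
    return (o+w*((z-o[2])/w[:,2:]))[:,:2]
def sinks(r,z=.032,amin=60,close=1):
    h=cv2.cvtColor(r["img"],cv2.COLOR_RGB2HSV);m=((h[...,1]<60)&(h[...,2]>70)).astype(np.uint8)*255
    m=cv2.morphologyEx(m,cv2.MORPH_CLOSE,np.ones((close,close)))
    out=[]
    for c in cv2.findContours(m,0,1)[0]:
        if cv2.contourArea(c)<amin: continue
        w=ray(r,c[:,0],z);(c0,(a,b),_)=cv2.minAreaRect(np.float32(w*1000));bx=cv2.boxPoints((c0,(a,b),_))
        e=bx[1]-bx[0];f=bx[2]-bx[1];l=e if np.hypot(*e)>np.hypot(*f) else f
        out.append((np.mean(c[:,0],0).round(),np.array(c0)/1000,max(a,b),min(a,b),np.arctan2(l[1],l[0])%np.pi))
    return out
def go(x,y,z,yaw=None):
    """print distance in the tool's axes; yaw = wanted world heading of tool y (mod pi)"""
    s=manip.get_state();M=R(s["ee_rot"]);d=M.T@(np.array([x,y,z])-s["position"])
    print("d tool",d.round(4))
    if yaw is not None:
        a=np.arctan2(M[1,1],M[0,1]);t=-(yaw-a);t=(t+np.pi/2)%np.pi-np.pi/2
        print("turn",round(t,3),"q6",s["qpos"][5].round(3),"yaw",a.round(3))
        c,n=np.cos(t),np.sin(t);print("d after turn",(np.array([[c,n,0],[-n,c,0],[0,0,1]])@d).round(4))
E
python3 - <<'E'
import pickle
from h import *
d=pickle.load(open("i0.pkl","rb"))
for o in sinks(d["top"],close=3):
    if 100<o[0][0]<450 and 110<o[0][1]<300: print(o)
r=d["top"];h=cv2.cvtColor(r["img"],cv2.COLOR_RGB2HSV)
m=((h[...,0]>105)&(h[...,0]<125)&(h[...,1]>150)).astype(np.uint8)
c=max(cv2.findContours(m,0,1)[0],key=cv2.contourArea);w=ray(r,c[:,0],.012)
print("mat",cv2.minAreaRect(np.float32(w*1000)))
print(ray(r,[[362,265]],.055),ray(r,[[370,133]],.1),ray(r,[[242,170],[242,140]],.016))
go(.42,-.14,.27,0)
E
```

```text
(array([385., 216.]), array([ 0.50973505, -0.31805847]), 105.00662994384766, 93.456298828125, np.float32(0.65749955))
(array([321., 215.]), array([ 0.51580737, -0.15306146]), 121.94657135009766, 86.71295166015625, np.float32(2.1238933))
(array([134., 185.]), array([0.59748041, 0.33642059]), 63.10811233520508, 44.25906753540039, np.float32(0.020017523))
(array([161., 182.]), array([0.60397308, 0.26367999]), 82.507568359375, 41.29309844970703, np.float32(0.089719035))
(array([187., 182.]), array([0.6052099, 0.1969789]), 101.48943328857422, 40.08375549316406, np.float32(0.049458962))
(array([241., 155.]), array([0.67581921, 0.05454077]), 116.12342834472656, 70.04973602294922, np.float32(0.093045674))
(array([366., 138.]), array([ 0.71965369, -0.27774377]), 83.43754577636719, 62.1596565246582, np.float32(2.3435416))
mat ((651.0092163085938, 50.692169189453125), (21.395906448364258, 40.66472244262695), 89.90281677246094)
[[ 0.38707855 -0.25170342]] [[ 0.71835537 -0.27101132]] [[0.63818767 0.05330808]
 [0.71959958 0.05311633]]
d tool [-0.4424 -0.5564 -0.0167]
turn 1.208 q6 -0.121 yaw 1.208
d after turn [-0.6772  0.2161 -0.0167]
```

```bash
S="-.0245 -.0322 -.001 0"; python3 steer.py '-.0245 -.0322 -.001 0;-.0245 -.0322 -.001 0;-.0245 -.0322 -.001 0;-.0245 -.0322 -.001 0;-.0245 -.0322 -.001 0'
python3 steer.py '-.0245 -.0322 -.001 0;-.0245 -.0322 -.001 0;-.0245 -.0322 -.001 0;-.0245 -.0322 -.001 0;-.0245 -.0322 -.001 0'
python3 steer.py '-.0245 -.0322 -.001 0;-.0245 -.0322 -.001 0;-.0245 -.0322 -.001 0;-.0245 -.0322 -.001 0;-.0245 -.0322 -.001 0'
python3 steer.py '-.0245 -.0322 -.001 0;-.0245 -.0322 -.001 0;-.0245 -.0322 -.001 0;0 0 0 0'
python3 - <<'E'
from h import *
r=shot("wrist");cv2.imwrite("pics/w1.png",r["img"][:,:,::-1]);print(r["T"].round(3),r["camera_matrix"][0,0],r["k1"])
for o in sinks(r,amin=500,close=5): print(o)
s=manip.get_state();print(s["position"],s["qpos"])
E
```

```text
clock: 0.52
position: [0.2612, 0.3417, 0.2579]
ee_rot: [-0.0, 0.18, 0.984, -0.0]
contact_force: [1.3, -1.1, -0.2]
width: 0.0855
gripper_force: 0.0
clock: 0.93
position: [0.3185, 0.1478, 0.2633]
ee_rot: [0.0, 0.18, 0.984, 0.0]
contact_force: [0.7, -0.4, -0.5]
width: 0.0851
gripper_force: 0.0
clock: 1.35
position: [0.3759, -0.0463, 0.2683]
ee_rot: [0.0, 0.181, 0.984, 0.0]
contact_force: [1.0, 0.2, 0.2]
width: 0.0854
gripper_force: 0.0
clock: 1.68
position: [0.4131, -0.1679, 0.271]
ee_rot: [0.001, 0.183, 0.983, -0.002]
contact_force: [1.1, 1.2, 1.3]
width: 0.0855
gripper_force: 0.0
[[ 0.361  0.894  0.267  0.345]
 [ 0.933 -0.344 -0.107 -0.141]
 [-0.003  0.288 -0.958  0.391]
 [ 0.     0.     0.     1.   ]] 314.4985021080427 -0.0789921730246125
(array([492., 301.]), array([0.71629382, 0.08361439]), 112.93287658691406, 45.127899169921875, np.float32(0.65091777))
(array([378., 274.]), array([ 0.60149493, -0.06807863]), 93.8203125, 22.664323806762695, np.float32(0.16518612))
(array([133., 275.]), array([ 0.48487335, -0.37085083]), 95.0909652709961, 22.756916046142578, np.float32(2.238044))
(array([184., 274.]), array([ 0.51429694, -0.30681   ]), 123.81941986083984, 64.6463623046875, np.float32(2.6563854))
(array([295., 236.]), array([ 0.51322845, -0.15365143]), 120.48426055908203, 92.38082122802734, np.float32(2.1147003))
[ 0.41155049 -0.1642707   0.27072443] [-5.36505527e-01  6.41196900e-02  1.72954655e+00 -6.96249907e-04
  1.34790028e+00 -1.73924197e+00]
```

View pics/w1.png

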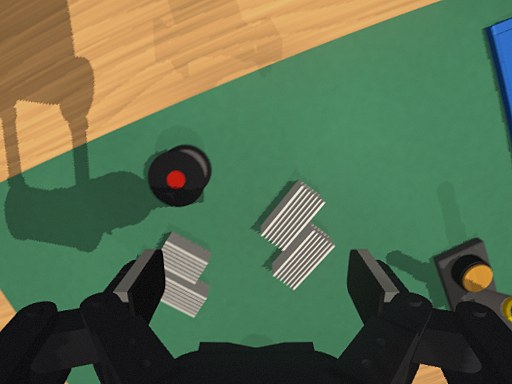

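The wrist view shows the two 80s at (292,215) and (303,257), offset lengthwise. The 60/100 pair is partly behind the left finger at (185,275). Next I put the camera above each pair.

```bash
python3 steer.py '-.04 .012 0 0;-.04 .012 0 0;-.04 .012 0 0;-.04 .012 0 0;0 0 0 0'
cat > look.py <<'E'
import sys
from h import *
r=shot("wrist");cv2.imwrite(f"pics/{sys.argv[1]}.png",r["img"][:,:,::-1]);print(r["T"][:3,3].round(3))
for o in sinks(r,amin=500,close=5): print(o[0],o[1].round(4),*np.round(o[2:],3))
import pickle;pickle.dump(r,open(sys.argv[1]+".pkl","wb"))
E
python3 look.py w2
```

```text
clock: 2.15
position: [0.5837, -0.1721, 0.2689]
ee_rot: [0.002, 0.179, 0.984, 0.001]
contact_force: [1.3, -0.1, -0.3]
width: 0.0855
gripper_force: 0.0
[ 0.516 -0.147  0.389]
[499. 305.] [0.9046 0.0744] 79.29 56.331 3.08
[217. 294.] [ 0.7228 -0.2772] 102.998 67.819 2.561
[378. 274.] [ 0.7706 -0.0696] 94.377 22.608 0.174
[133. 275.] [ 0.6564 -0.371 ] 93.993 22.538 2.247
[480. 192.] [0.7189 0.0784] 100.035 63.501 0.455
[114. 155.] [ 0.5098 -0.3171] 106.173 92.284 0.657
[256. 132.] [ 0.546 -0.157] 81.525 38.457 2.119
[242.  79.] [ 0.4873 -0.1512] 82.089 38.713 2.131
```

View pics/w2.png

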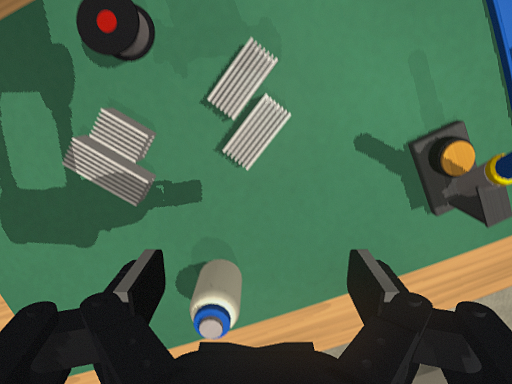

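The 80s are separate: one at (242,79), i.e. (.487,-.151), and one at (256,132), i.e. (.546,-.157). They are offset 36 mm lengthwise, so the first can be gripped near its free end. The 60/100 pair is at (115,155), with the 60 beside the 100.

Run:
```python
from h import *
go(.4745,-.131,.12,.555)
import pickle
r=pickle.load(open("w2.pkl","rb"))
# finer: fit only fin-top (bright) pixels of each 80
h=cv2.cvtColor(r["img"],cv2.COLOR_RGB2HSV)
for b in (120,150,180):
    m=((h[...,1]<60)&(h[...,2]>b)).astype(np.uint8)*255
    m=cv2.morphologyEx(m,cv2.MORPH_CLOSE,np.ones((5,5)))
    for c in cv2.findContours(m,0,1)[0]:
        if cv2.contourArea(c)>300 and c[:,0,1].mean()<200 and c[:,0,0].mean()<300:
            a=cv2.minAreaRect(np.float32(ray(r,c[:,0],.032)*1000));print(b,np.round(a[0]),np.round(a[1]),round(a[2],1))
```

```text
d tool [0.1124 0.0007 0.1494]
turn 0.656 q6 -1.614 yaw 1.211
d after turn [ 0.0895 -0.068   0.1494]
120 [ 525. -337.] [105.  41.] 39.2
120 [ 495. -302.] [68. 41.] 38.3
120 [ 546. -157.] [38. 81.] 31.4
120 [ 487. -151.] [38. 81.] 32.0
150 [ 525. -340.] [100.  37.] 38.0
150 [ 494. -302.] [66. 39.] 38.3
150 [ 546. -156.] [38. 81.] 31.6
150 [ 487. -151.] [37. 81.] 32.2
180 [ 525. -340.] [99. 36.] 38.0
180 [ 493. -305.] [59. 36.] 37.6
180 [ 546. -157.] [36. 80.] 31.5
180 [ 487. -151.] [36. 79.] 31.8
```

```bash
python3 steer.py '.0375 0 .03 0.08;.0375 0 .03 0;.0375 0 .03 0;0 0 .02 .125;0 0 .02 .125' .062
python3 steer.py '0 0 .01 .125;0 0 .01 .125;0 0 0 .076;0 0 0 0'
python3 -c "
from h import *
go(.4745,-.131,.033,.553)"
```

```text
clock: 2.62
position: [0.483, -0.1305, 0.1522]
ee_rot: [-0.002, 0.342, 0.94, 0.0]
contact_force: [1.5, -0.5, -0.2]
width: 0.0616
gripper_force: 0.0
clock: 2.95
position: [0.4855, -0.1318, 0.1328]
ee_rot: [-0.001, 0.488, 0.873, -0.0]
contact_force: [0.2, -0.7, -0.4]
width: 0.0622
gripper_force: 0.0
d tool [ 0.0061 -0.0088  0.0998]
turn -0.002 q6 -0.955 yaw 0.551
d after turn [ 0.0062 -0.0088  0.0998]
```

```bash
python3 steer.py '.006 -.009 .03 0;0 0 .035 0;0 0 .02 0;0 0 .015 0;0 0 0 0'
python3 -c "
from h import *
go(.4745,-.131,.033,.553);print(manip.get_state()['contact_force'])
r=shot('wrist');cv2.imwrite('pics/g1.png',r['img'][:,:,::-1])"
```

```text
clock: 3.37
position: [0.4739, -0.1313, 0.0312]
ee_rot: [-0.003, 0.487, 0.874, -0.0]
contact_force: [-0.2, 0.8, 0.1]
width: 0.0619
gripper_force: 0.0
d tool [-0.      0.0006 -0.0018]
turn 0.001 q6 -0.966 yaw 0.554
d after turn [-0.      0.0006 -0.0018]
[-0.17879396  0.75319391  0.13920816]
```

View pics/g1.png

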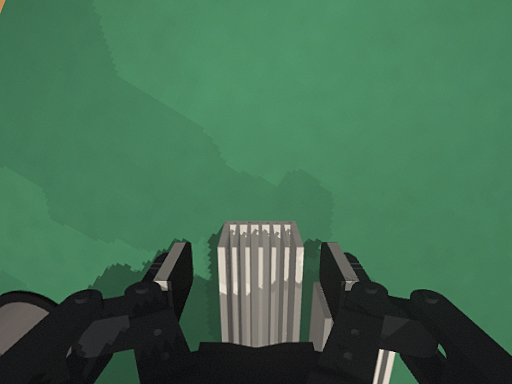

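The sink is centred between the pads, and the second 80's end sits behind the right finger at (320,300). No contact force is reported, so I close and lift.

```bash
python3 steer.py '0 0 0 0;0 0 0 0;0 0 0 0;0 0 0 0;0 0 0 0' .02 60
python3 steer.py '0 0 -.01 0;0 0 -.035 0;0 0 -.04 0;0 0 -.04 0;0 0 -.04 0'
python3 -c "
from h import *
go(.35,.16,.22,1.62)"
```

```text
clock: 3.83
position: [0.478, -0.1332, 0.0349]
ee_rot: [0.002, 0.487, 0.873, 0.0]
contact_force: [-0.3, 0.3, 7.7]
width: 0.0347
gripper_force: 61.4
clock: 4.25
position: [0.4763, -0.1326, 0.2004]
ee_rot: [0.0, 0.488, 0.873, 0.0]
contact_force: [1.3, -0.7, -1.6]
width: 0.0349
gripper_force: 60.5
d tool [ 0.3153  0.046  -0.0196]
turn -1.068 q6 -0.965 yaw 0.552
d after turn [ 0.1117  0.2984 -0.0196]
```

```bash
python3 - <<'E'
import pickle
from h import *
r=pickle.load(open("i0.pkl","rb"))["top"]
h=cv2.cvtColor(r["img"],cv2.COLOR_RGB2HSV);print(h[250,148],h[230,138])
m=((h[...,0]>98)&(h[...,0]<130)&(h[...,1]>120)).astype(np.uint8)*255
m=cv2.morphologyEx(m,cv2.MORPH_CLOSE,np.ones((5,5)))
c=max(cv2.findContours(m,0,1)[0],key=cv2.contourArea);print(cv2.minAreaRect(np.float32(ray(r,c[:,0],.012)*1000)))
for b in (150,170,190):
    m=((h[...,1]<60)&(h[...,2]>b)).astype(np.uint8)*255
    m=cv2.morphologyEx(m,cv2.MORPH_CLOSE,np.ones((3,3)))
    for c in cv2.findContours(m,0,1)[0]:
        if cv2.contourArea(c)>60 and 120<c[:,0,0].mean()<210 and 150<c[:,0,1].mean()<290:
            a=cv2.minAreaRect(np.float32(ray(r,c[:,0],.036)*1000));print(b,np.round(a[0]),np.round(a[1]),round(a[2],1))
E
python3 steer.py '.039 .006 0 -.125;.039 .0 0 -.125;.039 -.003 0 -.125'
python3 -c "
from h import *
go(.5,.23,.27,1.62)"
```

```text
[107 139 185] [107 138 186]
((511.1521911621094, 260.95513916015625), (322.61480712890625, 221.7581024169922), 3.016998291015625)
150 [598. 347.] [56. 21.] 1.4
150 [599. 332.] [58. 21.] 1.2
150 [605. 265.] [78. 38.] 4.0
150 [606. 198.] [98. 38.] 2.8
clock: 4.5
position: [0.4075, -0.04, 0.1995]
ee_rot: [0.002, 0.314, 0.95, 0.001]
contact_force: [0.2, 0.3, -1.8]
width: 0.0348
gripper_force: 60.5
d tool [ 0.0863  0.2721 -0.0701]
turn -0.687 q6 -1.203 yaw 0.933
d after turn [-0.1059  0.2651 -0.0701]
```

Run:
```python
from h import *
s=manip.get_state();r=shot("scene");Ti=np.linalg.inv(r["T"])
M=R(s["ee_rot"]);K=r["camera_matrix"]
I=r["img"][:,:,::-1].copy()
def px(p):
    c=Ti[:3,:3]@p+Ti[:3,3];return K[:2,:2]@(c[:2]/c[2])+K[:2,2]
print(s["position"])
c=px(s["position"]);x0,y0=(c-[40,45]).astype(int)
J=cv2.resize(I[y0:y0+80,x0:x0+80],None,fx=7,fy=7,interpolation=cv2.INTER_CUBIC)
for k in range(-1,5):   # ticks every 10mm ahead along z, red = 0
    q=((px(s["position"]+M[:,2]*k*.01)-[x0,y0]+.5)*7).astype(int);cv2.circle(J,tuple(map(int,q)),4,(0,0,255) if k==0 else (255,0,255),-1)
cv2.imwrite("pics/tip.png",J)
```

```text
[ 0.40752454 -0.03999092  0.19950448]
```

View pics/tip.png

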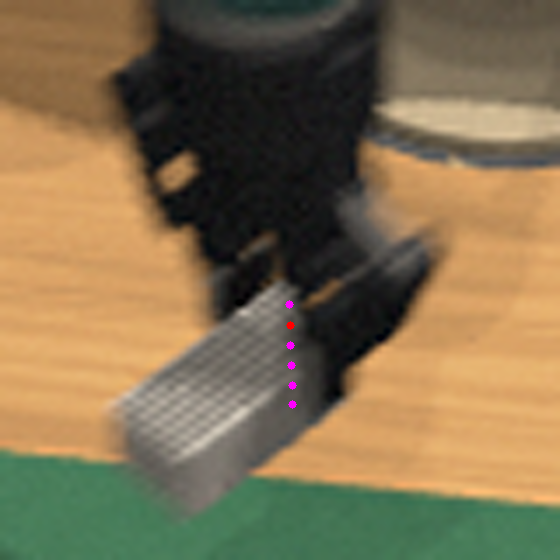

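The near fingertip, at about (345,395), comes down nearly to the sink's underside. The trough ribs would be in the way, so I set it down here on the open bench and regrip higher and centred.

```bash
python3 steer.py '0 0 .04 0;0 0 .04 0;0 0 .04 0;0 0 .03 0;0 0 0 0'
python3 steer.py '0 0 .008 0;0 0 .004 0;0 0 0 0'
```

```text
clock: 4.97
position: [0.4026, -0.04, 0.0443]
ee_rot: [-0.006, 0.316, 0.949, -0.0]
contact_force: [-1.1, 0.6, -1.4]
width: 0.0346
gripper_force: 60.5
clock: 5.22
position: [0.4081, -0.0415, 0.037]
ee_rot: [0.001, 0.316, 0.949, 0.0]
contact_force: [-0.8, -0.1, -0.7]
width: 0.0345
gripper_force: 60.5
```

```bash
python3 steer.py '0 0 .002 0;0 0 0 0'; python3 steer.py '0 0 .0015 0;0 0 0 0'
```

```text
clock: 5.38
position: [0.408, -0.0414, 0.0352]
ee_rot: [0.001, 0.316, 0.949, 0.0]
contact_force: [0.9, -0.2, -1.2]
width: 0.0348
gripper_force: 60.5
clock: 5.55
position: [0.408, -0.0414, 0.0349]
ee_rot: [0.001, 0.316, 0.949, 0.0]
contact_force: [-3.7, 0.7, 17.0]
width: 0.0348
gripper_force: 62.7
```

```bash
python3 steer.py '0 0 -.0015 0;0 0 0 0;0 0 0 0' .06
python3 steer.py '-.0105 0 -.006 0;-.0105 0 -.005 0;0 0 0 0;0 0 0 0' 
python3 steer.py '0 0 0 0;0 0 0 0;0 0 0 0;0 0 0 0;0 0 0 0' .02 60
python3 -c "
from h import *
s=manip.get_state();print(s['position']);go(.4,.1,.2,1.623)"
```

```text
clock: 5.8
position: [0.4076, -0.0413, 0.0348]
ee_rot: [0.001, 0.316, 0.949, 0.0]
contact_force: [-0.5, -0.4, 0.4]
width: 0.0598
gripper_force: 0.0
clock: 6.13
position: [0.4249, -0.0542, 0.0455]
ee_rot: [0.001, 0.317, 0.949, 0.0]
contact_force: [0.2, 0.2, -0.7]
width: 0.0602
gripper_force: 0.0
clock: 6.55
position: [0.4231, -0.0534, 0.0452]
ee_rot: [-0.001, 0.316, 0.949, 0.0]
contact_force: [-2.7, 0.6, 4.3]
width: 0.0341
gripper_force: 60.1
[ 0.42313028 -0.05344856  0.04523101]
d tool [ 0.1108  0.1088 -0.1547]
turn -0.696 q6 -1.216 yaw 0.927
d after turn [ 0.0152  0.1545 -0.1547]
```

```bash
python3 steer.py '0 0 -.01 0;0 0 -.03 -.12;0 0 -.04 -.12;0 0 -.03 -.12;0 0 0 -.12'
python3 steer.py '0 .04 0 -.12;0 .04 0 -.1;.0 .04 0 0;0 .04 0 0'
python3 -c "
from h import *
go(.503,.2606,.06,1.623);print(manip.get_state()['position'])"
```

```text
clock: 6.97
position: [0.4276, -0.0547, 0.1603]
ee_rot: [0.006, 0.079, 0.997, -0.001]
contact_force: [1.5, -0.6, -1.1]
width: 0.0339
gripper_force: 60.3
clock: 7.3
position: [0.4272, 0.1069, 0.1548]
ee_rot: [-0.0, -0.027, 1.0, 0.0]
contact_force: [1.0, 0.1, -1.7]
width: 0.0338
gripper_force: 60.4
d tool [-0.0841  0.1493  0.0948]
turn 0.003 q6 -1.539 yaw 1.626
d after turn [-0.0838  0.1495  0.0948]
[0.4271771  0.10691806 0.15481986]
```

```bash
python3 steer.py '-.02 .036 0 0;-.02 .036 0 0;-.02 .036 0 0;-.02 .036 0 0;0 0 0 0'
python3 steer.py '0 0 .04 0;0 0 .035 0;0 0 .01 0;0 0 0 0;0 0 0 0'
python3 -c "
from h import *
go(.503,.2606,.0502,1.623);print(manip.get_state()['position'])"
```

```text
clock: 7.72
position: [0.5033, 0.2607, 0.1546]
ee_rot: [0.003, -0.03, 1.0, 0.003]
contact_force: [0.0, -0.3, 0.5]
width: 0.034
gripper_force: 60.5
clock: 8.13
position: [0.4994, 0.2536, 0.0702]
ee_rot: [-0.0, -0.028, 1.0, -0.0]
contact_force: [0.3, -0.3, -1.1]
width: 0.0339
gripper_force: 60.5
d tool [-0.004   0.0068  0.0199]
turn 0.004 q6 -1.281 yaw 1.627
d after turn [-0.004   0.0068  0.0199]
[0.49936954 0.25363733 0.07015241]
```

```bash
python3 steer.py '-.004 .007 .008 0;0 0 .01 0;0 0 .001 0;0 0 0 0'
python3 steer.py '0 0 .0015 0;0 0 0 0'
```

```text
clock: 8.47
position: [0.5028, 0.261, 0.0511]
ee_rot: [-0.0, -0.028, 1.0, -0.0]
contact_force: [-0.3, -0.2, -0.5]
width: 0.034
gripper_force: 60.5
clock: 8.63
position: [0.5031, 0.261, 0.05]
ee_rot: [0.0, -0.028, 1.0, 0.0]
contact_force: [0.4, -0.8, -1.3]
width: 0.0339
gripper_force: 60.5
```

```bash
python3 steer.py '0 0 .001 0;0 0 0 0'
```

```text
clock: 8.8
position: [0.5032, 0.2611, 0.0493]
ee_rot: [0.0, -0.028, 1.0, 0.0]
contact_force: [0.1, -0.0, 1.3]
width: 0.0343
gripper_force: 60.8
```

```bash
python3 steer.py '0 0 0 0;0 0 0 0;0 0 0 0' .06
python3 steer.py '0 0 -.03 0;0 0 -.04 0;0 0 -.04 0;.03 0 -.03 0;.035 0 -.02 0'
python3 steer.py '.035 0 0 0;0 0 0 0'
cat > chk.py <<'E'
import sys
from h import *
s=manip.get_state();print(s["position"])
r=shot(sys.argv[1]);h=cv2.cvtColor(r["img"],cv2.COLOR_RGB2HSV)
if len(sys.argv)>2: cv2.imwrite(sys.argv[2],r["img"][:,:,::-1])
for b in (150,185):
    m=((h[...,1]<60)&(h[...,2]>b)).astype(np.uint8)*255
    m=cv2.morphologyEx(m,cv2.MORPH_CLOSE,np.ones((5,5)) if sys.argv[1]=="wrist" else np.ones((3,3)))
    for c in cv2.findContours(m,0,1)[0]:
        if cv2.contourArea(c)<60: continue
        a=cv2.minAreaRect(np.float32(ray(r,c[:,0],.034)*1000));w=np.array(a[0])/1000
        if .35<w[0]<.7 and max(a[1])<130 and min(a[1])>25:
            d=w-[.511,.261];k=.0525;o=[d[0]*np.cos(k)+d[1]*np.sin(k),-d[0]*np.sin(k)+d[1]*np.cos(k)]
            print(b,w.round(4),"own",np.round(o,4),np.round(a[1]),round(a[2],1))
E
python3 chk.py wrist
```

```text
clock: 9.05
position: [0.5031, 0.2611, 0.0489]
ee_rot: [0.0, -0.028, 1.0, 0.0]
contact_force: [-0.4, 1.1, 0.1]
width: 0.0599
gripper_force: 0.0
clock: 9.47
position: [0.4415, 0.2582, 0.2116]
ee_rot: [0.004, -0.027, 1.0, 0.001]
contact_force: [-0.8, 0.9, 0.4]
width: 0.0599
gripper_force: 0.0
clock: 9.63
position: [0.397, 0.2545, 0.2093]
ee_rot: [-0.002, -0.029, 1.0, -0.0]
contact_force: [-0.9, -0.2, -0.7]
width: 0.0603
gripper_force: 0.0
[0.39702386 0.25446093 0.20930901]
150 [0.5791 0.2013] own [ 0.0649 -0.0632] [44. 34.] 16.2
185 [0.5786 0.2016] own [ 0.0644 -0.0629] [42. 34.] 17.6
185 [0.5077 0.2616] own [-0.0032  0.0008] [80. 36.] 3.2
```

```bash
python3 steer.py '0 -.041 0 0;0 -.041 0 0;0 -.041 0 0;0 -.041 0 0;0 -.041 0 .05'
python3 steer.py '0 -.04 0 .12;0 -.04 0.01 .12;-.0 -.04 .01 .12;0 0 0.01 .12'
python3 -c "
from h import *
go(.546,-.157,.12,.55);print(manip.get_state()['position'])"
```

```text
clock: 10.1
position: [0.4158, 0.0489, 0.2081]
ee_rot: [0.0, -0.003, 1.0, -0.0]
contact_force: [0.9, -0.1, 0.6]
width: 0.0602
gripper_force: 0.0
clock: 10.43
position: [0.4017, -0.0752, 0.1778]
ee_rot: [0.001, 0.241, 0.97, -0.002]
contact_force: [-0.3, 0.4, 0.6]
width: 0.06
gripper_force: 0.0
d tool [-0.1656 -0.0045  0.0583]
turn 0.533 q6 -1.433 yaw 1.083
d after turn [-0.1449  0.0804  0.0583]
[ 0.40171297 -0.07517494  0.1778426 ]
```

```bash
python3 steer.py '-.041 -.001 .01 0;-.041 -.001 .01 0;-.041 -.001 .01 0;-.041 -.001 .01 .08;0 0 .01 .12'
python3 steer.py '0 0 .01 .12;0 0 0 .12;0 0 0 .095;0 0 0 0'
python3 -c "
from h import *
go(.546,-.157,.0455,.55);print(manip.get_state()['position'])"
python3 chk.py wrist
```

```text
clock: 10.85
position: [0.5527, -0.1508, 0.1275]
ee_rot: [0.005, 0.334, 0.943, -0.001]
contact_force: [0.9, 0.3, 0.1]
width: 0.06
gripper_force: 0.0
clock: 11.18
position: [0.5443, -0.1459, 0.1175]
ee_rot: [-0.001, 0.484, 0.875, -0.0]
contact_force: [0.3, -0.4, 0.0]
width: 0.06
gripper_force: 0.0
d tool [-0.0103 -0.0044  0.072 ]
turn 0.01 q6 -0.945 yaw 0.56
d after turn [-0.0104 -0.0043  0.072 ]
[ 0.54434984 -0.14590509  0.11754467]
[ 0.54434984 -0.14590509  0.11754467]
150 [ 0.5456 -0.1536] own [ 0.0128 -0.4158] [36. 83.] 31.4
185 [ 0.5415 -0.1473] own [ 0.0091 -0.4093] [35. 67.] 31.2
```

```bash
python3 steer.py '-.010 -.004 .035 .01;0 0 .027 0;0 0 .01 0;0 0 0 0;0 0 0 0'
python3 -c "
from h import *
go(.546,-.156,.0455,.55);print(manip.get_state()['contact_force'])"
```

```text
clock: 11.65
position: [0.546, -0.1558, 0.0467]
ee_rot: [-0.0, 0.487, 0.873, 0.0]
contact_force: [0.0, -0.5, 1.0]
width: 0.0598
gripper_force: 0.0
d tool [-0.0002 -0.0001  0.0012]
turn 0.003 q6 -0.954 yaw 0.553
d after turn [-0.0002 -0.0001  0.0012]
[ 0.02048959 -0.46331852  1.0254411 ]
```

```bash
python3 steer.py '0 0 .001 0;0 0 0 0;0 0 0 0;0 0 0 0;0 0 0 0' .02 60
python3 -c "
from h import *
print(manip.get_state()['position'])"
python3 steer.py '0 0 -.01 0;0 0 -.04 0;.0 0 -.04 0;.03 0 -.03 -.06;.035 0 0 -.12'
python3 steer.py '.035 0 0 -.12;.035 0 0 -.12;.035 0 0 -.12;.035 0 0 -.12;0 0 0 -.12'
python3 -c "
from h import *
go(.4131,.2559,.15,1.623);print(manip.get_state()['position'])"
```

```text
clock: 12.07
position: [0.5471, -0.1562, 0.0475]
ee_rot: [0.002, 0.487, 0.873, 0.0]
contact_force: [0.5, -0.1, 6.0]
width: 0.0334
gripper_force: 60.3
[ 0.54706295 -0.15620765  0.04754873]
clock: 12.48
position: [0.5158, -0.1045, 0.1723]
ee_rot: [0.008, 0.406, 0.914, 0.001]
contact_force: [1.5, 1.7, -1.6]
width: 0.0338
gripper_force: 60.5
clock: 12.9
position: [0.3917, -0.0135, 0.1645]
ee_rot: [-0.005, 0.115, 0.993, 0.001]
contact_force: [-0.9, 0.1, -1.8]
width: 0.034
gripper_force: 60.5
d tool [0.0406 0.2672 0.0152]
turn -0.283 q6 -1.554 yaw 1.34
d after turn [-0.0355  0.2679  0.0152]
[ 0.39173606 -0.01354388  0.16452918]
```

```bash
python3 steer.py '.005 .04 0 -.12;.0 .04 0 -.12;-.003 .04 0 -.043;-.007 .04 0 0;-.007 .04 0 0'
python3 steer.py '-.007 .04 0 0;-.007 .027 0.01 0;0 0 .02 0;0 0 0 0;0 0 0 0'
python3 -c "
from h import *
go(.4131,.2559,.06,1.623)"
```

```text
clock: 13.32
position: [0.4228, 0.1849, 0.166]
ee_rot: [0.001, -0.022, 1.0, 0.0]
contact_force: [2.5, 0.2, -1.1]
width: 0.0337
gripper_force: 60.5
clock: 13.73
position: [0.4328, 0.2503, 0.1347]
ee_rot: [-0.002, -0.023, 1.0, -0.001]
contact_force: [0.1, -1.1, -1.0]
width: 0.0341
gripper_force: 60.6
d tool [0.0191 0.0066 0.0747]
turn -0.007 q6 -1.231 yaw 1.616
d after turn [0.0191 0.0068 0.0747]
```

```bash
python3 steer.py '.019 .0065 0.015 -.007;0 0 .03 0;0 0 .022 0;0 0 0 0;0 0 0 0'
python3 -c "
from h import *
go(.4131,.2559,.05,1.623)"
```

```text
clock: 14.15
position: [0.4149, 0.2554, 0.0687]
ee_rot: [-0.001, -0.025, 1.0, -0.0]
contact_force: [0.4, 0.9, -1.5]
width: 0.0339
gripper_force: 60.6
d tool [0.0017 0.0006 0.0187]
turn -0.002 q6 -1.212 yaw 1.621
d after turn [0.0017 0.0006 0.0187]
```

```bash
python3 steer.py '.001 0 .01 0;0 0 .006 0;0 0 0 0;0 0 0 0'; python3 steer.py '0 0 .001 0;0 0 0 0'
```

```text
clock: 14.48
position: [0.4148, 0.2563, 0.0532]
ee_rot: [0.001, -0.025, 1.0, 0.0]
contact_force: [0.3, -0.4, -0.8]
width: 0.0338
gripper_force: 60.6
clock: 14.65
position: [0.4145, 0.2564, 0.0518]
ee_rot: [0.001, -0.026, 1.0, 0.0]
contact_force: [-0.0, 0.3, -1.4]
width: 0.0336
gripper_force: 60.6
```

```bash
python3 steer.py '0 0 .001 0;0 0 0 0';python3 steer.py '0 0 .0007 0;0 0 0 0'
```

```text
clock: 14.82
position: [0.4145, 0.2564, 0.0515]
ee_rot: [0.001, -0.026, 1.0, 0.0]
contact_force: [-1.7, -1.1, 7.6]
width: 0.034
gripper_force: 61.6
clock: 14.98
position: [0.4146, 0.2565, 0.0515]
ee_rot: [0.001, -0.026, 1.0, 0.0]
contact_force: [-3.4, -2.6, 13.7]
width: 0.0337
gripper_force: 62.3
```

```bash
python3 steer.py '0 0 -.0005 0;0 0 0 0;0 0 0 0' .06
python3 steer.py '0 0 -.03 0;0 0 -.04 0;0 0 -.04 0;0 -.03 -.02 0;0 -.041 0 0'
python3 steer.py '0 -.041 0 0;0 -.041 0 0;0 -.041 0 0;0 -.041 0 0;0 -.041 0 0' .085
python3 steer.py '0 -.041 0 0;0 -.041 0 0;0 -.041 0 .12;0 -.041 0 .12;0 -.041 0 .12'
python3 -c "
from h import *
go(.4935,-.305,.12,.656);print(manip.get_state()['position'])"
```

```text
clock: 15.23
position: [0.4143, 0.2564, 0.0502]
ee_rot: [0.0, -0.026, 1.0, 0.0]
contact_force: [0.1, 0.1, 0.3]
width: 0.06
gripper_force: 0.0
clock: 15.65
position: [0.4215, 0.1877, 0.1849]
ee_rot: [0.006, -0.028, 1.0, 0.002]
contact_force: [1.5, -1.0, -0.5]
width: 0.0601
gripper_force: 0.0
clock: 16.07
position: [0.4278, -0.0211, 0.18]
ee_rot: [0.0, -0.026, 1.0, 0.0]
contact_force: [1.4, 0.8, 1.2]
width: 0.0853
gripper_force: 0.0
clock: 16.48
position: [0.4244, -0.2258, 0.1798]
ee_rot: [0.001, 0.157, 0.988, -0.0]
contact_force: [0.9, 0.5, -0.6]
width: 0.0854
gripper_force: 0.0
d tool [-0.0902 -0.0539  0.0599]
turn 0.6 q6 -1.89 yaw 1.256
d after turn [-0.1049  0.0064  0.0599]
[ 0.42435256 -0.22579038  0.17981018]
```

```bash
python3 steer.py '-.03 -.018 0.01 0;-.03 -.018 .01 0;-.03 -.018 .01 .12;0 0 .015 .12;0 0 0 .12'
python3 steer.py '0 0 0 .12;0 0 0 .12;0 0 0 0;0 0 0 0'
python3 -c "
from h import *
go(.4935,-.305,.037,.656)"
python3 chk.py wrist pics/s60.png
```

```text
clock: 16.9
position: [0.4931, -0.3031, 0.1314]
ee_rot: [-0.002, 0.332, 0.943, 0.001]
contact_force: [-1.0, 0.7, -0.0]
width: 0.085
gripper_force: 0.0
clock: 17.23
position: [0.4932, -0.3021, 0.1346]
ee_rot: [-0.0, 0.438, 0.899, 0.0]
contact_force: [-0.1, 0.5, 0.5]
width: 0.085
gripper_force: 0.0
d tool [-0.0025 -0.0016  0.0976]
turn 0.009 q6 -1.335 yaw 0.665
d after turn [-0.0025 -0.0015  0.0976]
[ 0.49322536 -0.30210903  0.13458069]
150 [ 0.5253 -0.3391] own [-0.0172 -0.6001] [99. 36.] 37.2
150 [ 0.4936 -0.3044] own [-0.047  -0.5637] [60. 36.] 38.1
185 [ 0.5512 -0.3195] own [ 0.0097 -0.5818] [34. 35.] 37.7
185 [ 0.4934 -0.3041] own [-0.0473 -0.5634] [59. 35.] 38.1
```

View pics/s60.png

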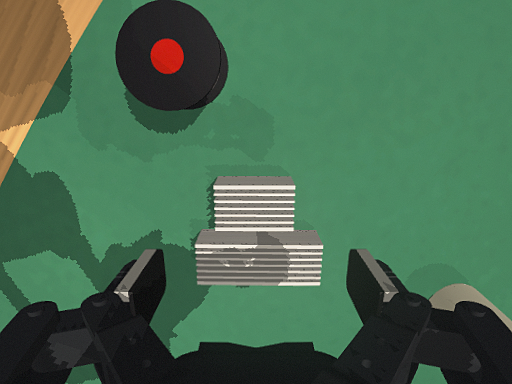

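The wrist view shows the 60 at (255,205) and the 100 behind it at (258,258), with a gap between them, and the reel at (170,55) well clear. I descend to grip the 60 by its ends.

```bash
python3 steer.py '.001 -.001 .035 0;0 0 .035 0;0 0 .015 0;0 0 .008 0;0 0 0 0'
python3 steer.py '0 0 0 0;0 0 0 0'
python3 -c "
from h import *
go(.4915,-.3025,.037,.662)"
```

```text
clock: 17.7
position: [0.491, -0.3012, 0.0402]
ee_rot: [-0.002, 0.438, 0.899, 0.0]
contact_force: [-0.0, 0.7, 0.6]
width: 0.0852
gripper_force: 0.0
clock: 17.87
position: [0.493, -0.3028, 0.0433]
ee_rot: [0.002, 0.439, 0.899, -0.0]
contact_force: [0.4, 0.2, -0.6]
width: 0.0849
gripper_force: 0.0
d tool [ 0.0011 -0.001   0.0063]
turn 0.001 q6 -1.334 yaw 0.663
d after turn [ 0.0011 -0.001   0.0063]
```

```bash
python3 steer.py '.001 -.001 .006 0;0 0 0 0;0 0 0 0'
python3 steer.py '0 0 0 0;0 0 0 0;0 0 0 0;0 0 0 0' .045 50
python3 -c "
from h import *
print(manip.get_state()['position'])"
python3 steer.py '0 0 -.01 0;0 0 -.03 0;0 0 -.04 0;0 0 -.04 0;0 0 0 0'
python3 -c "
from h import *
go(.41,.15,.15,.0525);print(manip.get_state()['position'])"
```

```text
clock: 18.12
position: [0.4905, -0.3018, 0.0363]
ee_rot: [0.0, 0.439, 0.899, -0.0]
contact_force: [0.7, -0.7, 0.2]
width: 0.0848
gripper_force: 0.0
clock: 18.45
position: [0.4909, -0.3021, 0.0366]
ee_rot: [0.001, 0.439, 0.899, -0.0]
contact_force: [0.0, 0.4, 4.3]
width: 0.0587
gripper_force: 55.1
[ 0.49086472 -0.30209536  0.0365807 ]
clock: 18.87
position: [0.4944, -0.3048, 0.1644]
ee_rot: [0.008, 0.439, 0.899, -0.002]
contact_force: [2.0, -0.7, -0.2]
width: 0.0584
gripper_force: 54.6
d tool [0.4107 0.213  0.009 ]
turn 0.61 q6 -1.335 yaw 0.662
d after turn [ 0.4587 -0.0606  0.009 ]
[ 0.49438243 -0.30475405  0.16436656]
```

```bash
python3 steer.py '.036 .0187 0 0;.036 .0187 0 0;.036 .0187 0 0;.036 .0187 0 0;.036 .0187 0 0'
python3 steer.py '.036 .0187 0 0;.036 .0187 0 0;.036 .0187 0 0;.036 .0187 0 0;.036 .0187 0 .122'
python3 steer.py '.0 0 0 .122;0 0 0 .122;0 0 0 .122;0 0 0 .122;0 0 0 0'
python3 -c "
from h import *
go(.4873,.3319,.1,.0525);print(manip.get_state()['position'])"
```

```text
clock: 19.28
position: [0.4526, -0.1007, 0.1561]
ee_rot: [0.0, 0.439, 0.898, 0.0]
contact_force: [2.0, 0.6, -0.3]
width: 0.059
gripper_force: 54.5
clock: 19.7
position: [0.4167, 0.0932, 0.1563]
ee_rot: [-0.0, 0.485, 0.874, 0.0]
contact_force: [0.9, 0.3, -0.3]
width: 0.059
gripper_force: 54.6
clock: 20.12
position: [0.4178, 0.0912, 0.1561]
ee_rot: [0.0, 0.682, 0.731, 0.0]
contact_force: [0.6, -0.2, -1.4]
width: 0.059
gripper_force: 54.6
d tool [0.2352 0.086  0.0562]
turn 0.017 q6 -0.018 yaw 0.07
d after turn [0.2367 0.082  0.0562]
[0.41781989 0.09123416 0.15614305]
```

```bash
python3 steer.py '.039 .014 0 0.017;.039 .014 0 0;.039 .014 0 0;.039 .014 0 0;.039 .014 0 0'
python3 steer.py '.039 .012 0 0;0 0 0.02 0;0 0 .03 0;0 0 0 0;0 0 0 0'
python3 -c "
from h import *
go(.4873,.3349,.043,.0525);print(manip.get_state()['position'])"
```

```text
clock: 20.53
position: [0.477, 0.2914, 0.1561]
ee_rot: [0.0, 0.687, 0.727, 0.0]
contact_force: [1.1, -0.4, -0.3]
width: 0.059
gripper_force: 54.5
clock: 20.95
position: [0.4852, 0.3285, 0.1045]
ee_rot: [-0.001, 0.687, 0.727, -0.002]
contact_force: [0.5, 0.5, -0.4]
width: 0.0586
gripper_force: 54.5
d tool [0.0064 0.0028 0.0615]
turn 0.003 q6 0.42 yaw 0.056
d after turn [0.0064 0.0027 0.0615]
[0.4851691  0.3285016  0.10453618]
```

```bash
python3 steer.py '.006 .003 .03 0;0 0 .02 0;0 0 .006 0;0 0 0 0;0 0 0 0'
python3 -c "
from h import *
go(.4873,.3349,.042,.0525)"
```

```text
clock: 21.37
position: [0.4902, 0.3354, 0.0514]
ee_rot: [0.0, 0.688, 0.726, 0.001]
contact_force: [-0.4, 0.1, -1.1]
width: 0.0586
gripper_force: 54.5
d tool [-0.0003 -0.003   0.0094]
turn 0.001 q6 0.429 yaw 0.054
d after turn [-0.0003 -0.003   0.0094]
```

```bash
python3 steer.py '0 -.002 .006 0;0 0 .002 0;0 0 0 0;0 0 0 0'; python3 steer.py '0 0 .001 0;0 0 0 0'; python3 steer.py '0 0 .001 0;0 0 0 0'
```

```text
clock: 21.7
position: [0.4875, 0.3354, 0.0425]
ee_rot: [0.0, 0.688, 0.726, 0.0]
contact_force: [-0.4, -0.0, -1.0]
width: 0.0588
gripper_force: 54.6
clock: 21.87
position: [0.4874, 0.3354, 0.0411]
ee_rot: [0.0, 0.688, 0.726, 0.0]
contact_force: [-0.2, 0.9, -1.6]
width: 0.0583
gripper_force: 54.6
clock: 22.03
position: [0.4875, 0.3354, 0.0406]
ee_rot: [0.0, 0.688, 0.726, 0.0]
contact_force: [-0.8, 0.1, 3.9]
width: 0.0585
gripper_force: 55.0
```

```bash
python3 steer.py '0 0 -.0005 0;0 0 0 0;0 0 0 0' .08
python3 steer.py '0 0 -.03 0;0 0 -.04 0;-.02 0 -.04 0;-.04 0 -.02 0;-.04 0 -.01 0'
python3 steer.py '-.04 -.01 0 0;-.04 -.01 0 0;-.04 -.01 0 0;-.04 -.01 0 0;-.04 -.01 0 0' .06
python3 steer.py '-.041 0 0 0;-.041 0 0 0;-.041 0 0 0;-.041 0 0 0;-.041 0 0 0'
python3 -c "
from h import *
go(.525,-.34,.12,-.915);print(manip.get_state()['position'])"
```

```text
clock: 22.28
position: [0.4874, 0.3353, 0.0404]
ee_rot: [0.0, 0.688, 0.726, 0.0]
contact_force: [-0.1, 0.1, -0.5]
width: 0.0799
gripper_force: 0.0
clock: 22.7
position: [0.4944, 0.2404, 0.1799]
ee_rot: [0.002, 0.687, 0.727, 0.003]
contact_force: [0.6, -0.6, -0.4]
width: 0.0797
gripper_force: 0.0
clock: 23.12
position: [0.4526, 0.0355, 0.1765]
ee_rot: [0.0, 0.688, 0.726, 0.0]
contact_force: [0.7, -0.5, 0.1]
width: 0.0601
gripper_force: 0.0
clock: 23.53
position: [0.464, -0.1696, 0.1765]
ee_rot: [0.0, 0.688, 0.726, 0.0]
contact_force: [0.9, 0.3, 0.5]
width: 0.0603
gripper_force: 0.0
d tool [-0.1734  0.0518  0.0565]
turn 0.969 q6 -0.545 yaw 0.054
d after turn [-0.0556  0.1722  0.0565]
[ 0.4639961  -0.1695816   0.17646182]
```

```bash
python3 steer.py '-.039 .0117 0 0;-.039 .0117 0 0;-.039 .0117 0 0;-.039 .0117 0 0;-.017 .005 0.01 .12'
python3 steer.py '0 0 .01 .122;0 0 .01 .122;0 0 .01 .122;0 0 .01 .122;0 0 0 .122'
python3 steer.py '0 0 0 .122;0 0 0 .117;0 0 0 0;0 0 0 0'
python3 -c "
from h import *
go(.525,-.34,.046,-.91)"
python3 chk.py wrist
```

```text
clock: 23.95
position: [0.5281, -0.344, 0.1678]
ee_rot: [0.004, 0.732, 0.682, -0.0]
contact_force: [0.6, 0.0, 0.3]
width: 0.0602
gripper_force: 0.0
clock: 24.37
position: [0.5242, -0.3367, 0.1237]
ee_rot: [-0.002, 0.903, 0.43, -0.001]
contact_force: [-1.0, 0.5, 1.3]
width: 0.0597
gripper_force: 0.0
clock: 24.7
position: [0.5254, -0.3375, 0.1261]
ee_rot: [-0.0, 0.946, 0.323, -0.0]
contact_force: [0.4, 0.0, -0.2]
width: 0.0603
gripper_force: 0.0
d tool [-0.0018  0.0018  0.0801]
turn -0.002 q6 0.23 yaw -0.912
d after turn [-0.0018  0.0018  0.0801]
[ 0.52536875 -0.33751131  0.12612879]
150 [ 0.5354 -0.3329] own [-0.0068 -0.5944] [82. 36.] 37.5
185 [ 0.5361 -0.3324] own [-0.0061 -0.5939] [80. 36.] 37.6
```

```bash
python3 steer.py '-.002 .002 .035 0;0 0 .025 0;0 0 .015 0;0 0 0 0;0 0 0 0'
python3 -c "
from h import *
go(.525,-.34,.046,-.915)"
```

```text
clock: 25.17
position: [0.5248, -0.3401, 0.0507]
ee_rot: [-0.001, 0.947, 0.323, -0.0]
contact_force: [0.3, 0.4, -0.3]
width: 0.0605
gripper_force: 0.0
d tool [0.0002 0.0001 0.0047]
turn 0.001 q6 0.227 yaw -0.914
d after turn [0.0002 0.0001 0.0047]
```

```bash
python3 steer.py '0 0 .005 0;0 0 0 0;0 0 0 0'
python3 steer.py '0 0 0 0;0 0 0 0;0 0 0 0;0 0 0 0;0 0 0 0' .02 60
python3 steer.py '0 0 -.01 0;0 0 -.03 0;0 0 -.04 0;0 0 -.04 0;0 0 0 0'
python3 -c "
from h import *
go(.43,.1,.16,-1.518);print(manip.get_state()['position'])"
```

```text
clock: 25.42
position: [0.5256, -0.3407, 0.0473]
ee_rot: [0.001, 0.947, 0.322, 0.001]
contact_force: [0.1, -0.1, -0.0]
width: 0.0599
gripper_force: 0.0
clock: 25.83
position: [0.5256, -0.3407, 0.0475]
ee_rot: [0.001, 0.947, 0.322, 0.001]
contact_force: [-0.9, 1.8, 5.0]
width: 0.0342
gripper_force: 60.3
clock: 26.25
position: [0.5288, -0.3433, 0.1752]
ee_rot: [0.007, 0.947, 0.322, 0.004]
contact_force: [1.5, -1.0, -0.6]
width: 0.0337
gripper_force: 60.3
d tool [ 0.192  -0.4118  0.0096]
turn 0.603 q6 0.229 yaw -0.915
d after turn [-0.0754 -0.448   0.0096]
[ 0.5288437  -0.34329382  0.17520545]
```

```bash
python3 steer.py '.0174 -.0374 0 0;.0174 -.0374 0 0;.0174 -.0374 0 0;.0174 -.0374 0 0;.0174 -.0374 0 0'
python3 steer.py '.0174 -.0374 0 0;.0174 -.0374 0 0;.0174 -.0374 0 0;.0174 -.0374 0 0;.0174 -.0374 0 0'
python3 steer.py '.0174 -.0374 0 .12;0 0 0 .12;0 0 0 .12;0 0 0 .12;0 0 0 .123'
python3 steer.py '0 0 0 0;0 0 0 0'
python3 -c "
from h import *
go(.4549,.186,.09,-1.518);print(manip.get_state()['position'])"
```

```text
clock: 26.67
position: [0.4789, -0.1373, 0.1663]
ee_rot: [-0.0, 0.947, 0.322, -0.0]
contact_force: [0.9, 0.4, -1.6]
width: 0.0338
gripper_force: 60.4
clock: 27.08
position: [0.4339, 0.0639, 0.1665]
ee_rot: [-0.0, 0.947, 0.322, 0.0]
contact_force: [0.9, 0.2, -2.1]
width: 0.0337
gripper_force: 60.4
clock: 27.5
position: [0.427, 0.0973, 0.1664]
ee_rot: [-0.0, 0.999, 0.033, -0.0]
contact_force: [0.0, 0.2, -1.7]
width: 0.0341
gripper_force: 60.5
clock: 27.67
position: [0.4272, 0.0969, 0.1664]
ee_rot: [-0.0, 0.999, 0.036, -0.0]
contact_force: [0.1, -0.2, -2.0]
width: 0.0336
gripper_force: 60.5
d tool [ 0.0341 -0.0869  0.0764]
turn 0.02 q6 1.562 yaw -1.498
d after turn [ 0.0324 -0.0876  0.0764]
[0.4271973  0.09685177 0.16638671]
```

```bash
python3 steer.py '.0115 -.029 0 0;.0115 -.029 0 0;.0115 -.029 0 .02;0 0 .02 0;0 0 0 0'
python3 steer.py '0 0 .03 0;0 0 .03 0;0 0 .015 0;0 0 0 0;0 0 0 0'
python3 -c "
from h import *
go(.4549,.186,.0515,-1.518)"
```

```text
clock: 28.08
position: [0.4546, 0.1868, 0.1441]
ee_rot: [0.0, 1.0, 0.027, -0.002]
contact_force: [-1.5, -0.3, -1.1]
width: 0.0335
gripper_force: 60.7
clock: 28.5
position: [0.4552, 0.1852, 0.0712]
ee_rot: [0.0, 1.0, 0.025, -0.001]
contact_force: [0.2, 0.6, -1.5]
width: 0.0336
gripper_force: 60.7
d tool [-0.0002 -0.0008  0.0197]
turn -0.003 q6 1.766 yaw -1.521
d after turn [-0.0002 -0.0008  0.0197]
```

```bash
python3 steer.py '0 -.001 .012 0;0 0 .006 0;0 0 0 0;0 0 0 0'; python3 steer.py '0 0 .001 0;0 0 0 0'
```

```text
clock: 28.83
position: [0.4562, 0.1869, 0.0542]
ee_rot: [-0.0, 1.0, 0.025, 0.0]
contact_force: [-0.6, 0.2, -1.3]
width: 0.0341
gripper_force: 60.7
clock: 29.0
position: [0.4562, 0.1871, 0.053]
ee_rot: [-0.0, 1.0, 0.025, 0.001]
contact_force: [-0.2, -0.3, -1.3]
width: 0.0338
gripper_force: 60.7
```

```bash
python3 steer.py '0 0 .001 0;0 0 0 0'; python3 steer.py '0 0 .0007 0;0 0 0 0'
```

```text
clock: 29.17
position: [0.4559, 0.187, 0.0516]
ee_rot: [-0.0, 1.0, 0.025, 0.0]
contact_force: [-0.8, 0.3, -1.4]
width: 0.0337
gripper_force: 60.7
clock: 29.33
position: [0.4559, 0.1871, 0.0515]
ee_rot: [-0.0, 1.0, 0.025, 0.0]
contact_force: [-1.6, -0.2, 6.1]
width: 0.0338
gripper_force: 61.5
```

Touchdown. I release, rise, back off and check everything from above.

```bash
python3 steer.py '0 0 -.0005 0;0 0 0 0;0 0 0 0' .06
python3 steer.py '0 0 -.03 0;0 0 -.04 0;0 0 -.04 0;-.02 0.02 -.03 0;-.03 .03 0 0'
python3 steer.py '-.02 .035 0 0;-.0 .04 0 0;-.0 .04 0 0;0 .04 0 0;0 0 0 0'
python3 chk.py top pics/end.png
python3 - <<'E'
import cv2
i=cv2.imread("pics/end.png");cv2.imwrite("pics/endc.png",cv2.resize(i[105:300,110:420],None,fx=2.5,fy=2.5,interpolation=cv2.INTER_CUBIC))
E
```

```text
clock: 29.58
position: [0.456, 0.1871, 0.0513]
ee_rot: [-0.0, 1.0, 0.025, 0.0]
contact_force: [0.1, 0.1, -0.6]
width: 0.0599
gripper_force: 0.0
clock: 30.0
position: [0.4154, 0.1368, 0.1973]
ee_rot: [-0.001, 1.0, 0.026, 0.008]
contact_force: [1.2, -0.8, 0.8]
width: 0.0598
gripper_force: 0.0
clock: 30.42
position: [0.3975, -0.0273, 0.1916]
ee_rot: [0.002, 1.0, 0.021, 0.001]
contact_force: [0.5, -0.3, 0.5]
width: 0.0598
gripper_force: 0.0
[ 0.39749738 -0.02726343  0.1916337 ]
150 [0.4145 0.2564] own [-0.0966  0.0005] [79. 36.] 0.9
150 [0.4552 0.1872] own [-0.0596 -0.0707] [99. 38.] 2.9
150 [0.4866 0.3306] own [-0.0207  0.0708] [59. 37.] 3.9
150 [0.5045 0.2611] own [-0.0065  0.0004] [79. 37.] 3.1
150 [0.6054 0.2656] own [ 0.0945 -0.0004] [79. 38.] 4.0
150 [0.6067 0.198 ] own [ 0.0922 -0.0679] [98. 38.] 2.8
```

View pics/endc.png

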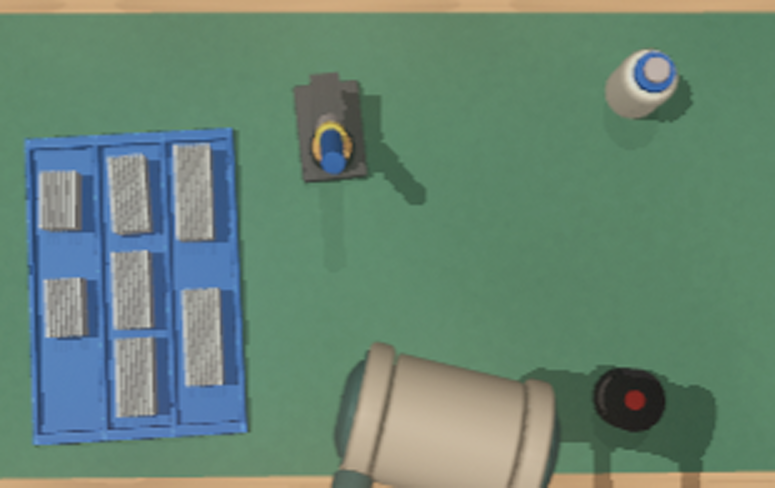

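The crop shows the 60 at (66,308), the 80s at (131,290) and (135,377), and the 100 at (202,337). Each is flat in its own trough, and the bystanders look unmoved.

```bash
python3 -c "
from rig import manip
print(manip.sign_off())"
```

```text
the job is handed in; nothing more can be done
None
```

All four loose heat sinks are sorted into their matching troughs, set down flat with fins up; the final top view shows the others and the bystanders undisturbed, and I handed the job in at about 30 s on the clock.

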